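# Weigh two tins in the hand and twist-lock the full one in its keeper

## Task

Lift both closed tins in turn, clear of the worktop, to feel which is the heavier, and stand the heavier one upright in the round lower shell of the keeper; the lighter one must end up standing on the worktop. Then set the cover down over the tin with its lever square across the keeper's long foot plate, so that it sinks fully onto the lower shell, and let go of it. Twist it shut by pushing the side lever clockwise (seen from above), not by turning the grip on top, until it stops with the lever over the long axis of the foot plate; leave the mill, jar, ramekin and timer standing where they are.

Things in the scene. Friction and masses are not known exactly. Their poses are not given: they have to be found in the camera images.
- keeper: Fixed keeper: an aluminium foot plate 170 x 86 x 6 mm with an open upright steel cup (the lower shell) on its middle. Origin: centre of the foot's underside, on the worktop, on the cup's axis; x along the foot's long axis, y across it, z up. Cup: inner diameter 72 mm, outer 80 mm, floor 9 mm and rim 40 mm above the worktop.
- keeper_rim (a point): Centre of the cup's mouth, 40 mm above the worktop; axes as the keeper's. Round the rim are two flanges, 94 mm over both, 4 mm thick, each spanning 35 degrees to either side of +x and of -x; they leave two gaps about +y and -y. Under each flange is a stop.
- cover: The cover: a loose domed steel upper shell of 0.3 kg, open below, standing on its skirt. Origin: centre of the skirt's lower edge; z up, x along the side lever. Skirt 106 mm outside, 100 mm inside diameter, 19 mm high; dome 88 mm outside, 82 mm inside diameter, flat top 70 mm above the origin. Fully down on the cup it rests on the rim, origin 24 mm above the worktop; on the flanges 12 mm higher.
- cover_tabs (a point): On the cover's axis, 6 mm above its origin, level with two tabs inside the skirt about +x and -x. They pass the cup's gaps, with 3 mm play all round, if the cover's x is within 30 degrees of square to the keeper's x. Turned clockwise from above they go under the flanges, easily, without spring or click, to the stops, where both x axes are parallel within 6 degrees. Lever over either half of the foot.
- cover_grip (a point): Centre of the black bar on top of the cover: 44 mm along the cover's x, 14 mm thick along its y, 28 mm high; on the cover's axis, 84 mm above the cover's origin. Axes as the cover's.
- cover_lever (a point): Point on the cover's side lever, 95 mm out from the cover's axis and 13 mm above the cover's origin. The lever is a steel bar 12 mm wide and 14 mm high that runs along the cover's +x from the skirt to 107 mm from the axis. Axes as the cover's.
- tin_p_mid (a point): Middle (half-way up) of one of two closed plain metal tins that look alike: upright cylinders of 56 mm diameter and 72 mm height; z along the axis. One is full (about 0.5 kg), the other nearly empty (about 0.13 kg); which one is seen only by lifting.
- tin_q_mid (a point): Middle (half-way up) of the other closed tin; same size and look.
- mill: Bystander to be left alone: small steel pepper mill, 44 mm wide, 90 mm high. Origin: centre of its underside, on the worktop.
- jar: Bystander to be left alone: glass spice jar with a coloured cap, 42 mm wide, 99 mm high. Origin: centre of its underside, on the worktop.
- dish: Bystander to be left alone: fluted white china ramekin, 82 mm wide, 42 mm high. Origin: centre of its underside, on the worktop.
- timer: Bystander to be left alone: round white kitchen timer with a dial on top, 68 mm wide, 51 mm high. Origin: centre of its underside, on the worktop.

How it is judged:
By the outcome, as a careful person would: the job done as asked, in the order asked, and still so for the second after the job is handed in, with the robot touching nothing.
It also fails if it takes over 72 s, if anything falls off the work surface, if the arm or the gripper's body presses on something with over 40 N, if the wrist force passes 120 N, or if a joint passes its speed limit or range.

## Robot

A 6-joint arm with a two-finger parallel gripper is mounted at the origin on a cart in front of the work surface, level with it; the furniture and walls round the work are solid. World frame = base frame: x ahead of the robot, y to its left, z up, the work surface at z = 0. Lengths are in mm, angles in rad, forces in N, time in s.
With the tool pointing down it reaches from about 350 to 875 mm from the base axis. Payload 4.2 kg.
Tool frame: the origin (TCP) lies on the centre line of the jaws, within the pads' length; the fingertips stand 8 mm ahead of it and the grasp point (between the pads) lies 11 mm behind it; z points along the fingers, y is the line along which they close (so a half turn about z gives the same grasp; the last joint's range is limited). The gripper opens to 87 mm and grips with 3 to 60 N. Pads are 19 mm wide; open, the fingers measure 117 mm over their backs; the gripper's body (75 mm by 190 mm) begins 51 mm behind the grasp point.
Start: joints at [1.404, 0.385, 0.008, 0, -1.194, -0.259], TCP at [258.122, 569.185, 230.55] pointing down, gripper open.
Joint ranges: [-3.14, 3.14], [-1.21, 2.06], [-1.07, 1.41], [-3.16, 2.05], [-2.99, -0.16], [-3.1, 3.1]. Speed limits (rad/s): [2.79, 2.79, 3.14, 3.14, 3.14, 3.14].

## Interface

Orientations are given as a rotation vector (axis times angle).
In Python, from bench import ctrl, cams gives the robot as it stands.
- The arm moves only by the tool apply_moves, never from a script. Its argument "steps" is one flat list of numbers, 7 for each row, row after row: the gripper command: -1 is shut, 1 is fully open, values between are in proportion, then the shift along the tool's x, y, z in cm, then the turn, a rotation vector about the tool's x, y, z in degrees. A call has 1 to 12 rows; each row shifts and turns the commanded pose from where the row before left it, along the tool's axes as they then stand; what a row does not reach is not made up. A row lasts 1/8 s, in which the tool goes at most 62.5 mm and 10.7 degrees, less where a joint would pass 70% of its speed; a pose out of reach is approached as far as the arm can. A call is refused whole if a number of a shift passes 6.25 or a number of a turn 10.7, either way. A call with a gripper value outside its range is refused whole. The fingers move at their own pace and stop on an object; the grip force is fixed at half the most. Time passes only in rows, so rows that do not move let the fingers close. It gives the time, the measured TCP pose, the force, the opening and the grip force at its end, in the units of the state.
- ctrl.read_state(): the state, without advancing time (a new reading comes with each control period).
- cams.snapshot(name): name is "scene" or "top"; returns a dict with "pixels" (400x640x3 uint8, red, green, blue), "fx", "fy", "cx", "cy" (pixels), "extrinsics" (4x4, takes a point from world to camera coordinates). Camera axes: x right, y down, z forward; pixel columns grow to the right and rows downward; lengths in mm; the calibration is good to about 2 mm. A picture is of the moment at which its call begins. There is no depth.
- ctrl.close_job(): hands the job in; it is judged then, once.
Trained networks look in a picture, given as the dict that the camera call returned (one of the last four; its "shot" number tells which), for a name from the list of things; names that differ only in an ending like _2 or _b are one class to them, and where a whole thing is asked for, a point or a joint stands for the part that bears it (a point fixed in the world has none). Each returns a list of dicts, best first, with "confidence" (0 to 1); they miss things now and then, are a little off and sometimes report something else, mostly with a low value. They report only what shows in the picture. A call takes as long as a camera call.
- cams.masks_of(picture, name): "mask" (400x640 bool, what is visible of it) and "rect" ([left, top, width, height] in pixels, round what is visible of it).
The state is a dict: "clock": time; "joints": joint angles; "qd": joint speeds; "tau": joint torques, N m; "ee_pos": TCP position; "orientation": TCP orientation; "force": force on the tool from outside, world axes, zero at the start; "moment": the same for the moment, N m; "finger_gap": opening from 0.0 (shut) to 1.0 (fully open); "grip_force": force on a finger pad.
Only numpy, scipy, OpenCV 4.12 (cv2) and the standard library are available. Lean on these libraries where they do the work, as an engineer would, in place of code of your own. Each camera call takes 0.05 s, during which the arm holds its last target. There are 200 camera calls.

## Working session

There is one attempt and no reset: what is moved stays moved. The work goes in short steps, Python scripts to look and compute and a tool call to move; the robot and the scene stay as the last step left them, time stands still between calls to the robot, and variables do not carry over. Pictures are saved under pics/ and viewed, at most 10 in all, crops included, and the job is handed in when it is done.

Besides the shell and the picture viewer there is one more tool, called after "Call:" in YAML: its name, and indented under it one key for each argument. apply_moves: Moves the arm, as the interface text tells. Its arguments: {"type":"object","properties":{"steps":{"type":"array","items":{"type":"number"}}},"required":["steps"]}

```bash
mkdir -p pics; ls
python3 - <<'E'
from bench import ctrl,cams
import cv2,numpy as np,pickle
s=ctrl.read_state();print(s)
for n in("scene","top"):
    p=cams.snapshot(n);cv2.imwrite(f"pics/{n}0.png",p["pixels"][:,:,::-1]);print(n,p["fx"],p["cx"],p["cy"],np.round(p["extrinsics"],3).tolist())
    for k in("keeper","cover","cover_grip","cover_lever","tin_p_mid","mill","jar","dish","timer"):
        for r in cams.masks_of(p,k)[:3]:
            m=r["mask"];ys,xs=np.nonzero(m);print(k,round(r["confidence"],2),r["rect"],xs.mean().round(1),ys.mean().round(1))
E
```

```text
pics
{'clock': 0.0, 'joints': array([ 1.40359873e+00,  3.85537124e-01,  6.65126556e-03, -4.99484442e-04,
       -1.19400474e+00, -2.58575367e-01]), 'qd': array([-0.00071914,  0.00064374, -0.00060038,  0.00018048,  0.00061772,
       -0.00040499]), 'tau': array([-1.89808045e-03, -3.90664530e+01,  1.87399650e+01,  4.21998248e+00,
        1.09520636e-02, -2.02304846e-04]), 'ee_pos': array([257.8965856 , 568.67588864, 229.48120052]), 'orientation': array([ 3.06854484e+00, -6.63598486e-01, -5.77848006e-04]), 'force': array([-0.00163416, -0.02026495,  0.22613915]), 'moment': array([ 0.00549568, -0.00988376, -0.01908426]), 'grip_force': 0.0, 'finger_gap': 0.9999971319624168}
scene 493.24185934137626 326.27587270014607 195.42339052710372 [[0.597, -0.802, -0.018, -326.297], [-0.58, -0.416, -0.7, 345.022], [0.554, 0.429, -0.714, 1209.58], [0.0, 0.0, 0.0, 1.0]]
keeper 0.65 [300.8, 184.2, 49.1, 49.5] 325.0 208.3
cover 0.56 [385.3, 239.4, 43.1, 43.4] 403.8 257.5
cover_grip 0.76 [383.0, 236.4, 47.4, 44.0] 403.8 257.2
cover_lever 0.87 [382.7, 238.2, 47.7, 41.2] 403.7 257.0
cover_lever 0.4 [300.1, 1
[... 573 characters left out ...]
218.5, 217.8, 17.9, 18.9] 226.0 226.6
cover 0.95 [387.3, 180.4, 35.9, 49.8] 404.8 211.8
cover 0.65 [251.3, 242.0, 14.3, 10.2] 257.6 247.0
cover 0.62 [295.1, 180.4, 34.8, 50.7] 313.6 203.7
cover_grip 0.83 [388.2, 179.7, 34.7, 51.2] 404.8 212.0
cover_lever 0.92 [385.1, 182.8, 35.9, 50.2] 404.8 212.4
tin_p_mid 0.67 [386.5, 180.1, 37.3, 54.3] 404.9 212.6
tin_p_mid 0.65 [220.4, 218.9, 18.3, 17.9] 226.2 227.2
mill 0.46 [258.4, 159.7, 5.8, 14.4] 259.6 167.9
jar 0.79 [247.8, 238.8, 17.8, 13.4] 257.5 247.0
dish 0.79 [351.4, 232.7, 27.0, 31.3] 363.9 249.1
dish 0.44 [390.6, 183.5, 30.3, 46.1] 404.7 212.6
timer 0.77 [364.3, 151.2, 20.8, 24.4] 374.1 162.9
timer 0.75 [296.1, 176.7, 36.2, 55.0] 313.9 203.2
```

Run:
```python
import cv2,numpy as np
a=cv2.imread("pics/top0.png")[130:290,190:450];cv2.imwrite("pics/top0c.png",cv2.resize(a,None,fx=3,fy=3,interpolation=2))
b=cv2.imread("pics/scene0.png")[120:310,200:450];cv2.imwrite("pics/scene0c.png",cv2.resize(b,None,fx=3,fy=3,interpolation=2))
```

```text
(no output)
```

View pics/top0c.png

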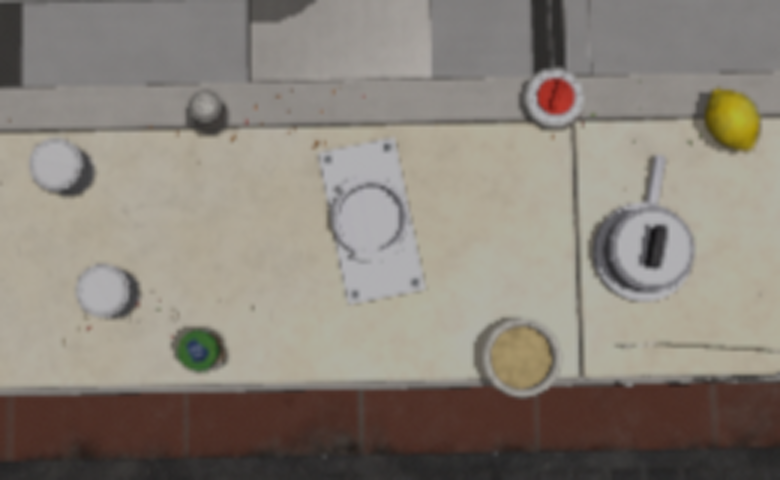

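View pics/scene0c.png

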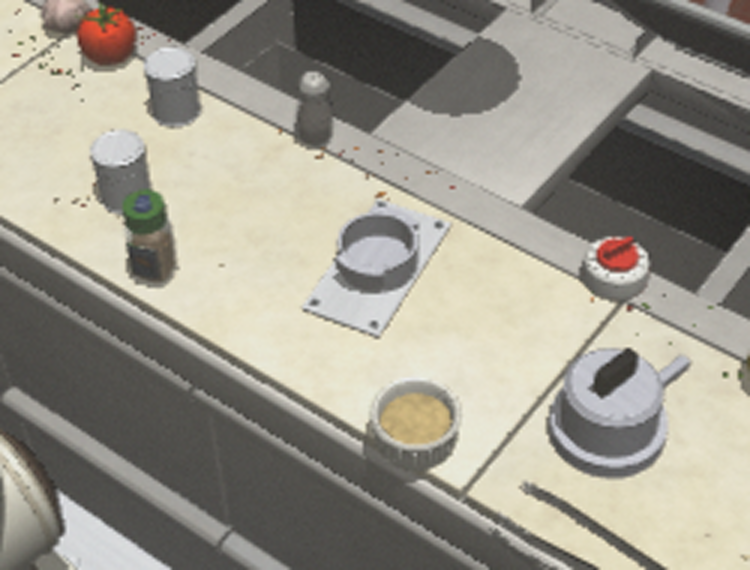

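The top crop (3×, offset 190,130) shows the tins at crop (60,167) and (105,292), the keeper at (370,220) with its long axis near image-vertical, and the cover at (650,250) with its lever pointing up to (657,160). The scene crop agrees: mill, jar, ramekin and timer are where the networks put them.

```bash
cat > h.py <<'E'
import numpy as np,cv2
from bench import ctrl,cams
from scipy.optimize import least_squares
def ray(p,u,v,z):
    E=np.array(p["extrinsics"]);R,t=E[:3,:3],E[:3,3];c=-R.T@t
    d=R.T@np.array([(u-p["cx"])/p["fx"],(v-p["cy"])/p["fy"],1]);return c+d*(z-c[2])/d[2]
E
python3 - <<'E'
from h import *
T=cams.snapshot("top");S=cams.snapshot("scene")
t=lambda u,v,z:ray(T,190+(u+.5)/3-.5,130+(v+.5)/3-.5,z)[:2].round(1)
s=lambda u,v,z:ray(S,200+(u+.5)/3-.5,120+(v+.5)/3-.5,z)[:2].round(1)
print("tin1",t(58,166,72),s(171,66,72));print("tin2",t(104,291,72),s(120,150,72))
print("foot",[t(*c,6) for c in((318,153),(395,138),(424,288),(349,303))],[s(*c,6) for c in((380,198),(450,224),(378,336),(303,308))])
print("rim",t(368,218,40),s(377,240,40))
print("cover top",t(652,248,70),s(613,387,70),"grip",t(653,228,98),t(655,265,98),"lever tip",t(657,157,20),s(684,360,20))
print("mill",t(205,104,90),s(313,80,90),"jar",t(198,349,99),s(144,203,99),"dish",t(521,356,42),s(415,413,42),"timer",t(555,97,45),s(617,255,45))
E
```

```text
tin1 [588.8 314.2] [586.7 313.1]
tin2 [457.3 265.8] [455.2 264.2]
foot [array([606.7,  45.1]), array([621.4, -39.2]), array([457.2, -66.9]), array([442.6,  14.3])] [array([607.8,  45.5]), array([619.3, -36.4]), array([454.2, -66.5]), array([439.9,  14.8])]
rim [530.8  -8.3] [530.9  -8.9]
cover top [ 490.6 -301.2] [ 485.4 -302.2] grip [ 508.8 -297.5] [ 471.2 -297.9] lever tip [ 592.5 -320.6] [ 588.7 -323.3]
mill [647.7 157.7] [641.9 157.5] jar [395.6 165.3] [394.4 168.8] dish [ 382.3 -165.4] [ 377.7 -165.6] timer [ 655.7 -209.9] [ 647.4 -214.3]
```

Call:
apply_moves:
  steps: [1,0,0,0,0,0,-8.13,1,0,0,0,0,0,-8.13,1,0,0,0,0,0,-8.13,1,2.5,3.8,0,0,0,0,1,2.5,3.8,0,0,0,0,1,2.5,3.8,0,0,0,0,1,2.5,3.8,0,0,0,0,1,2.5,3.8,0,0,0,0,1,2.5,3.8,0,0,0,0,1,2.5,3.8,0,0,0,0,1,2.5,3.8,0,0,0,0,1,0,0,0,0,0,0]

```text
clock: 2.6
ee_pos: [459.2, 263.0, 230.7]
orientation: [3.141, -0.007, 0.0]
force: [-0.2, 0.7, 0.2]
finger_gap: 1.0
grip_force: 0.0
```

Call:
apply_moves:
  steps: [1,-0.3,-0.2,4.6,0,0,0,1,0,0,4.6,0,0,0,1,0,0,4.6,0,0,0,1,0,0,4.6,0,0,0,1,0,0,0,0,0,0,-1,0,0,0,0,0,0,-1,0,0,0,0,0,0,-1,0,0,0,0,0,0,-1,0,0,0,0,0,0,-1,0,0,0,0,0,0]

```text
clock: 3.85
ee_pos: [455.7, 267.8, 47.6]
orientation: [-3.14, -0.0, -0.003]
force: [-1.9, 0.6, 6.6]
finger_gap: 0.634
grip_force: 30.0
```

Call:
apply_moves:
  steps: [-1,0,0,-2,0,0,0,-1,0,0,-4,0,0,0,-1,0,0,-4,0,0,0,-1,0,0,0,0,0,0,-1,0,0,0,0,0,0,-1,0,0,0,0,0,0]

```text
clock: 4.6
ee_pos: [454.2, 266.3, 144.9]
orientation: [3.139, -0.001, -0.004]
force: [0.1, -0.3, -1.3]
finger_gap: 0.635
grip_force: 30.0
```

```bash
python3 -c "
from h import *
s=ctrl.read_state();print(s['force'],s['moment'],s['tau'],s['ee_pos'])"
```

```text
[ 0.12302721 -0.29136829 -1.34309364] [-0.05443445 -0.0114438  -0.05159278] [-8.87759452e-04 -3.32496250e+01  1.66354448e+01  3.74857418e+00
  7.43948109e-02 -7.08566586e-05] [454.20082987 266.31782522 144.85638744]
```

Tin q weighs 1.3 N, so it is the light one. I'll put it back and lift the other.

Call:
apply_moves:
  steps: [-1,0,0,4,0,0,0,-1,0,0,4,0,0,0,-1,0,0,1.6,0,0,0,-1,0,0,0,0,0,0,-1,0,0,0.1,0,0,0,1,0,0,0,0,0,0,1,0,0,0,0,0,0,1,0,0,0,0,0,0,1,0,0,-4,0,0,0,1,0,0,-5,0,0,0,1,0,0,-5,0,0,0,1,0,0,0,0,0,0]

```text
clock: 6.1
ee_pos: [457.1, 269.0, 194.5]
orientation: [-3.134, -0.001, -0.013]
force: [0.4, -1.1, -0.1]
finger_gap: 0.997
grip_force: 0.0
```

Call:
apply_moves:
  steps: [1,4.3,-1.5,0,0,0,0,1,4.3,-1.5,0,0,0,0,1,4.3,-1.5,0,0,0,0,1,0,0,0,0,0,0,1,0,0,0,0,0,0]

```text
clock: 6.72
ee_pos: [583.2, 311.5, 188.1]
orientation: [3.14, -0.001, -0.004]
force: [-0.6, 0.0, 0.2]
finger_gap: 0.998
grip_force: 0.0
```

```bash
python3 -c "
from h import *
p=cams.snapshot('scene');b=p['pixels'][100:310,200:450,::-1];cv2.imwrite('pics/s1.png',cv2.resize(b,None,fx=2.8,fy=2.8,interpolation=2));s=ctrl.read_state();print(s['ee_pos'],s['orientation'])"
```

```text
[582.99652259 311.61314132 188.83981689] [ 3.14057742e+00 -8.63500760e-05 -2.59336992e-03]
```

View pics/s1.png

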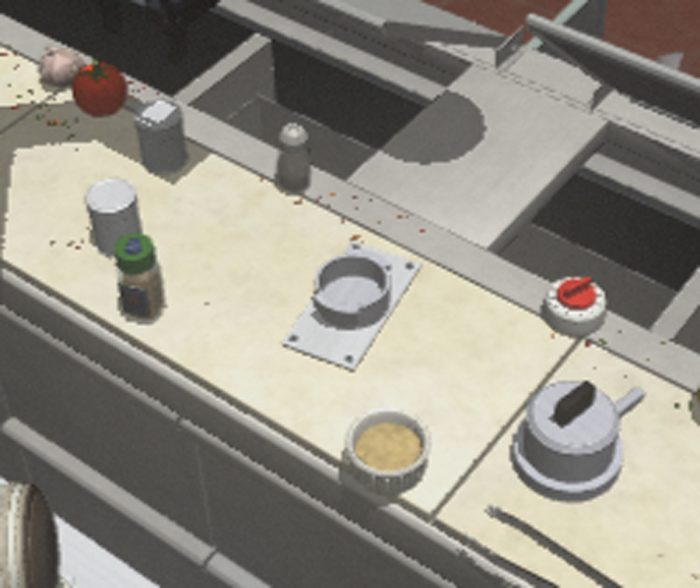

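The light tin stands upright at crop (112,215), and the other tin is at (160,138) in the arm's shadow. Descending on it now.

Call:
apply_moves:
  steps: [1,0.4,-0.2,4.7,0,0,0,1,0,0,4.7,0,0,0,1,0,0,4.7,0,0,0,1,0,0,0,0,0,0,-1,0,0,0,0,0,0,-1,0,0,0,0,0,0,-1,0,0,0,0,0,0,-1,0,0,0,0,0,0,-1,0,0,-2,0,0,0,-1,0,0,-4,0,0,0,-1,0,0,-5,0,0,0,-1,0,0,0,0,0,0]

```text
clock: 8.28
ee_pos: [589.8, 315.2, 162.5]
orientation: [-3.137, -0.0, -0.01]
force: [-0.1, 1.2, -4.8]
finger_gap: 0.633
grip_force: 30.0
```

Call:
apply_moves:
  steps: [-1,0,0,0,0,0,0,-1,0,0,0,0,0,0]

```text
clock: 8.52
ee_pos: [586.5, 313.0, 155.2]
orientation: [3.138, -0.001, -0.009]
force: [0.5, -0.2, -5.6]
finger_gap: 0.639
grip_force: 30.0
```

Call:
apply_moves:
  steps: [-1,-0.7,4.04,0,0,0,0,-1,-0.7,4.04,0,0,0,0,-1,-0.7,4.04,0,0,0,0,-1,-0.7,4.04,0,0,0,0,-1,-0.7,4.04,0,0,0,0,-1,-0.7,4.04,0,0,0,0,-1,-0.7,4.04,0,0,0,0,-1,-0.7,4.04,0,0,0,0,-1,0,0,0,0,0,0,-1,0,0,0,0,0,0]

```text
clock: 9.78
ee_pos: [531.7, -9.2, 157.6]
orientation: [3.141, -0.001, -0.002]
force: [0.1, 0.1, -5.5]
finger_gap: 0.634
grip_force: 30.0
```

Run:
```python
from h import *
for n in("scene","top"):
    p=cams.snapshot(n)
    for k in("tin_p_mid","keeper"):
        for r in cams.masks_of(p,k)[:3]:
            print(n,k,round(r["confidence"],2),r["rect"])
    p["pixels"]; cv2.imwrite(f"pics/{n}2.png",p["pixels"][:,:,::-1])
a=cv2.imread("pics/scene2.png")[100:270,260:420];b=cv2.imread("pics/top2.png")[120:290,240:400]
cv2.imwrite("pics/c2.png",cv2.resize(np.hstack([a,b]),None,fx=2.5,fy=2.5,interpolation=2))
print(ctrl.read_state()["ee_pos"])
```

```text
scene tin_p_mid 0.92 [229.3, 162.3, 22.9, 33.7]
scene keeper 0.92 [299.5, 190.2, 50.5, 47.4]
top keeper 0.69 [303.9, 205.8, 27.3, 25.2]
[532.13353695  -8.34142484 158.38191623]
```

View pics/c2.png

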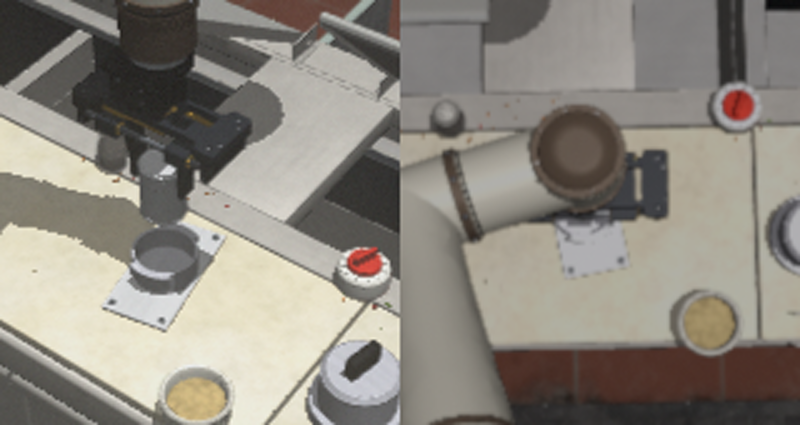

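The scene half shows the tin held upright above the cup, at crop (163,190) with the cup at (165,258). Lowering it.

Call:
apply_moves:
  steps: [-1,-0.1,-0.1,4,0,0,0,-1,0,0,3,0,0,0,-1,0,0,2,0,0,0,-1,0,0,0.7,0,0,0,-1,0,0,0,0,0,0,-1,0,0,0,0,0,0]

```text
clock: 10.82
ee_pos: [532.0, -7.8, 62.6]
orientation: [-3.141, -0.001, -0.004]
force: [0.7, -0.4, -5.8]
finger_gap: 0.64
grip_force: 30.0
```

Call:
apply_moves:
  steps: [-1,-0.1,0.15,0.4,0,0,0,-1,0,0,0.2,0,0,0,-1,0,0,0,0,0,0,-1,0,0,0,0,0,0]

```text
clock: 11.32
ee_pos: [531.5, -9.1, 59.3]
orientation: [-3.141, -0.003, -0.007]
force: [-6.0, 2.8, 12.0]
finger_gap: 0.636
grip_force: 30.0
```

Call:
apply_moves:
  steps: [1,0,0,0,0,0,0,1,0,0,0,0,0,0,1,0,0,0,0,0,0,1,0,0,0,0,0,0,1,0,0,-4,0,0,0,1,0,0,-5,0,0,0,1,0,0,-5,0,0,0,1,0,0,0,0,0,0]

```text
clock: 12.32
ee_pos: [532.8, -9.1, 200.1]
orientation: [-3.14, -0.001, -0.016]
force: [-0.4, 1.2, -0.7]
finger_gap: 1.003
grip_force: 0.0
```

```bash
cat > fit.py <<'E'
from h import *
a=np.linspace(0,2*np.pi,240)
circ=lambda r,z:np.c_[r*np.cos(a),r*np.sin(a),0*a+z]
seg=lambda p,q:np.linspace(p,q,60)
def rect(x0,x1,y0,y1,z):
    c=[(x0,y0,z),(x1,y0,z),(x1,y1,z),(x0,y1,z)];return np.vstack([seg(c[i],c[(i+1)%4]) for i in range(4)])
COVER=np.vstack([circ(53,19),circ(53,0),circ(44,65),rect(55,107,-6,6,20),rect(-22,22,-7,7,98)])
KEEP=np.vstack([circ(40,40),circ(36,40),rect(-85,85,-43,43,6)])
def fit(img,p,M,x0,span=8,yspan=8,base=0):
    g=cv2.GaussianBlur(cv2.cvtColor(img,cv2.COLOR_BGR2GRAY).astype(np.float32),(0,0),.8)
    G=np.hypot(cv2.Sobel(g,5,1,0),cv2.Sobel(g,5,0,1));G=np.minimum(G,np.percentile(G,97))
    E=np.array(p["extrinsics"])
    def cost(v):
        c,s=np.cos(np.radians(v[2])),np.sin(np.radians(v[2]))
        P=M@np.array([[c,s,0],[-s,c,0],[0,0,1]])+[v[0],v[1],base]
        q=P@E[:3,:3].T+E[:3,3]
        return -cv2.remap(G,(q[:,0]/q[:,2]*p["fx"]+p["cx"]).astype(np.float32),(q[:,1]/q[:,2]*p["fy"]+p["cy"]).astype(np.float32),1).mean()
    from scipy.optimize import differential_evolution as de
    r=de(cost,[(x0[0]-span,x0[0]+span),(x0[1]-span,x0[1]+span),(x0[2]-yspan,x0[2]+yspan)],seed=1,tol=1e-5)
    return r.x.round(1),round(r.fun,1)
E
python3 - <<'E'
from fit import *
for n in("scene","top"):
    p=cams.snapshot(n);i=cv2.imread(f"pics/{n}0.png")
    print(n,"cover",fit(i,p,COVER,(489,-301,-11)),"keeper",fit(i,p,KEEP,(531,-10,10)),"cover now",fit(np.ascontiguousarray(p["pixels"][:,:,::-1]),p,COVER,(489,-301,-11)))
E
```

```text
scene cover (array([ 489.4, -299.3,  -17.6]), np.float64(-153.8)) keeper (array([526.1, -10.1,  13.6]), np.float64(-167.9)) cover now (array([ 489.4, -299.3,  -17.6]), np.float64(-156.7))
top cover (array([ 488.8, -296.4,  -10.1]), np.float64(-111.6)) keeper (array([530.2,  -2. ,   3.6]), np.float64(-72.3)) cover now (array([ 488.6, -296.4,  -10. ]), np.float64(-111.7))
```

Call:
apply_moves:
  steps: [1,-0.62,4.14,0,0,0,0,1,-0.62,4.14,0,0,0,0,1,-0.62,4.14,0,0,0,0,1,-0.62,4.14,0,0,0,0,1,-0.62,4.14,0,0,0,0,1,-0.62,4.14,0,0,0,0,1,-0.62,4.14,0,0,0,0,1,0,0,0,0,0,10.7,1,0,0,0,0,0,0,1,0,0,0,0,0,0]

```text
clock: 13.68
ee_pos: [486.3, -298.9, 194.5]
orientation: [-3.128, 0.288, 0.003]
force: [0.0, -1.0, 0.6]
finger_gap: 1.0
grip_force: 0.0
```

Run:
```python
from h import *
for n in("scene","top"):
    p=cams.snapshot(n);cv2.imwrite(f"pics/{n}3.png",p["pixels"][:,:,::-1])
a=cv2.imread("pics/scene3.png")[120:300,260:460];b=cv2.imread("pics/top3.png")[120:300,280:480]
cv2.imwrite("pics/c3.png",cv2.resize(np.hstack([a,b]),None,fx=2,fy=2,interpolation=2))
s=ctrl.read_state();print(s["ee_pos"],s["orientation"])
```

```text
[ 486.59193823 -298.76378384  195.10496181] [-3.12805271e+00  2.89086741e-01  1.47914051e-03]
```

View pics/c3.png

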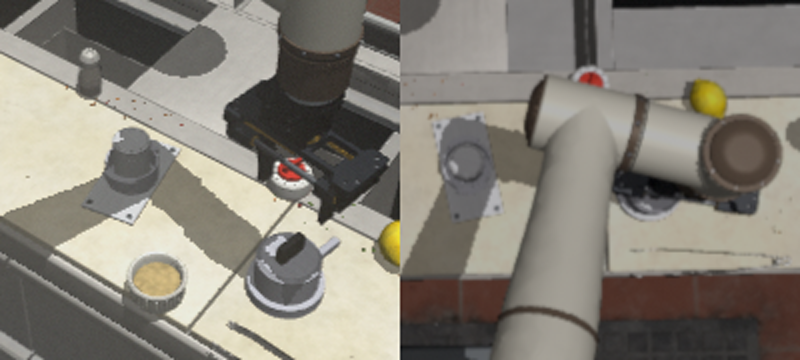

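The tin stands upright in the cup (scene crop 133,155), and the gripper is above the cover with its jaws across the bar. Descending to grip.

Call:
apply_moves:
  steps: [1,0.2,0,4,0,0,0,1,0,0,4,0,0,0,1,0,0,2.5,0,0,0,1,0,0,0.5,0,0,0,1,0,0,0,0,0,0]

```text
clock: 14.4
ee_pos: [489.2, -299.7, 86.1]
orientation: [3.128, -0.291, 0.001]
force: [-0.3, 0.0, 0.1]
finger_gap: 0.999
grip_force: 0.0
```

Call:
apply_moves:
  steps: [1,0,0,0.2,0,0,0,-1,0,0,0,0,0,0,-1,0,0,0,0,0,0,-1,0,0,0,0,0,0,-1,0,0,0,0,0,0,-1,0,0,0,0,0,0,-1,0,0,0,0,0,0,-1,0,0,0,0,0,0,-1,0,0,0,0,0,0]

```text
clock: 15.52
ee_pos: [488.6, -299.9, 83.6]
orientation: [3.128, -0.293, 0.0]
force: [-0.6, -1.1, -0.3]
finger_gap: 0.176
grip_force: 0.5
```

Call:
apply_moves:
  steps: [-1,0,0,0,0,0,0,-1,0,0,0,0,0,0,-1,0,0,-2,0,0,0,-1,0,0,-3.5,0,0,0,-1,0,0,-3.5,0,0,0,-1,0,0,-3.5,0,0,0,-1,0,0,0,0,0,0,-1,0,0,0,0,0,0]

```text
clock: 16.52
ee_pos: [487.4, -298.9, 206.6]
orientation: [-3.126, 0.294, 0.005]
force: [-0.5, 0.2, -4.2]
finger_gap: 0.157
grip_force: 29.9
```

Call:
apply_moves:
  steps: [-1,0,0,0,0,0,9.9,-1,0,0,0,0,0,9.9,-1,0,0,0,0,0,9.9,-1,0,0,0,0,0,9.9,-1,0,0,0,0,0,9.9,-1,0,0,0,0,0,9.9,-1,0,0,0,0,0,9.9,-1,0,0,0,0,0,0,-1,0,0,0,0,0,0]

```text
clock: 17.65
ee_pos: [488.1, -299.5, 207.2]
orientation: [2.408, -2.016, -0.004]
force: [-0.6, 0.2, -2.8]
finger_gap: 0.156
grip_force: 29.9
```

```bash
cat >> h.py <<'E'
from scipy.spatial.transform import Rotation as Ro
def go(x,y,z):
    s=ctrl.read_state();R=Ro.from_rotvec(s["orientation"]);m=R.as_matrix()
    print("pos",s["ee_pos"].round(1),"yaw",np.degrees(np.arctan2(m[1,0],m[0,0])).round(1),"z",m[:,2].round(3),"shift cm",(R.inv().apply(np.array([x,y,z])-s["ee_pos"])/10).round(2),"F",s["force"].round(1))
E
python3 -c "
from h import *
go(531,-9.5,205)"
```

```text
pos [ 488.1 -299.5  207.2] yaw -79.9 z [-0.002  0.001 -1.   ] shift cm [-27.79  -9.32   0.24] F [-0.6  0.2 -2.8]
```

Call:
apply_moves:
  steps: [-1,-3.97,-1.33,0,0,0,0,-1,-3.97,-1.33,0,0,0,0,-1,-3.97,-1.33,0,0,0,0,-1,-3.97,-1.33,0,0,0,0,-1,-3.97,-1.33,0,0,0,0,-1,-3.97,-1.33,0,0,0,0,-1,-3.97,-1.33,0,0,0,0,-1,0,0,0,0,0,0,-1,0,0,0,0,0,0]

```text
clock: 18.77
ee_pos: [531.7, -9.9, 208.2]
orientation: [2.407, -2.017, -0.001]
force: [-0.5, -0.7, -3.4]
finger_gap: 0.162
grip_force: 30.0
```

Run:
```python
from h import *
go(531,-9.5,205)
for n in("scene","top"):
    p=cams.snapshot(n);cv2.imwrite(f"pics/{n}4.png",p["pixels"][:,:,::-1])
    E=np.array(p["extrinsics"])
    for nm,q in(("skirt centre",(531,-9.5,121)),("rim",(531,-9.5,40))):
        c=E[:3,:3]@np.array(q)+E[:3,3];print(n,nm,c[0]/c[2]*p["fx"]+p["cx"],c[1]/c[2]*p["fy"]+p["cy"])
a=cv2.imread("pics/scene4.png")[100:260,270:400]
cv2.imwrite("pics/c4.png",cv2.resize(a,None,fx=3.7,fy=3.7,interpolation=2))
go(531,-9.5,205)
```

```text
pos [531.7  -9.9 208.2] yaw -79.9 z [-0.001 -0.    -1.   ] shift cm [-0.05  0.06  0.32] F [-0.5 -0.7 -3.4]
scene skirt centre 324.9891152323841 180.1180811538854
scene rim 325.5329219196097 199.7291047440379
top skirt centre 312.4877059975547 199.53232743104206
top rim 312.7205694325087 202.26373193110197
pos [531.7 -10.6 208.3] yaw -80.0 z [-0.001 -0.    -1.   ] shift cm [-0.12  0.05  0.33] F [ 0.3  0.6 -3.6]
```

View pics/c4.png

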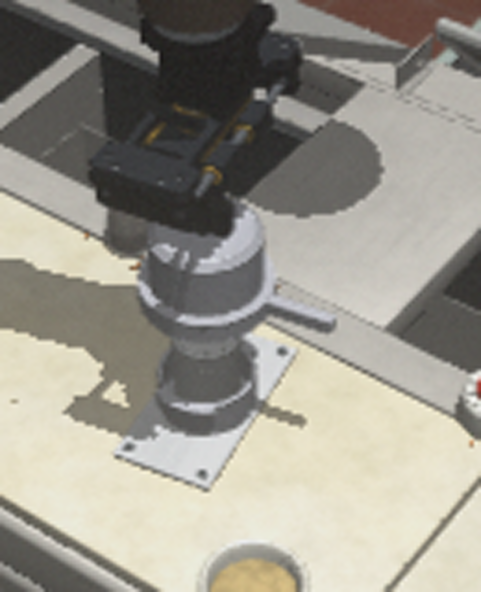

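The scene crop shows the cover held level above the tin: skirt centre at column 205, cup centre at column 207, so they line up. The lever points right, square across the foot.

Call:
apply_moves:
  steps: [-1,-0.1,0.05,3,0,0,0,-1,0,0,3,0,0,0,-1,0,0,1.8,0,0,0,-1,0,0,0,0,0,0,-1,0,0,0,0,0,0]

```text
clock: 19.5
ee_pos: [532.2, -9.4, 131.5]
orientation: [-2.405, 2.019, -0.002]
force: [0.0, 0.5, -2.6]
finger_gap: 0.161
grip_force: 30.0
```

```bash
python3 -c "
from h import *
go(531,-9.5,108)"
```

```text
pos [532.2  -9.4 131.5] yaw -80.0 z [ 0.002  0.    -1.   ] shift cm [-0.01  0.12  2.35] F [ 0.   0.5 -2.6]
```

Call:
apply_moves:
  steps: [-1,0,0.08,0.5,0,0,0,-1,0,0,0.4,0,0,0,-1,0,0,0.3,0,0,0,-1,0,0,0,0,0,0]

```text
clock: 20.0
ee_pos: [530.4, -9.1, 118.3]
orientation: [2.406, -2.019, -0.001]
force: [-0.1, 0.3, -2.7]
finger_gap: 0.158
grip_force: 30.0
```

Call:
apply_moves:
  steps: [-1,0,0,0.4,0,0,0,-1,0,0,0.4,0,0,0,-1,0,0,0.2,0,0,0,-1,0,0,0,0,0,0]

```text
clock: 20.5
ee_pos: [530.5, -9.1, 108.3]
orientation: [2.406, -2.019, -0.0]
force: [0.7, -0.3, -3.0]
finger_gap: 0.163
grip_force: 30.0
```

Call:
apply_moves:
  steps: [-1,0,0,0.15,0,0,0,-1,0,0,0.1,0,0,0,-1,0,0,0,0,0,0]

```text
clock: 20.88
ee_pos: [530.9, -9.1, 107.6]
orientation: [-2.407, 2.018, -0.001]
force: [-3.6, 0.2, 5.5]
finger_gap: 0.161
grip_force: 30.0
```

Call:
apply_moves:
  steps: [1,0,0,0,0,0,0,1,0,0,0,0,0,0,1,0,0,0,0,0,0,1,0,0,-2,0,0,0,1,0,0,-4,0,0,0,-0.3,3.2,0,0,0,0,0,-0.3,3.2,0,0,0,0,0,-0.3,3.2,0,0,0,0,0,-0.3,0,0,0,0,0,0,-0.3,0,0,0,0,0,0]

```text
clock: 22.12
ee_pos: [547.1, -103.4, 165.8]
orientation: [2.406, -2.02, -0.001]
force: [-0.0, -0.0, 0.5]
finger_gap: 0.356
grip_force: 0.0
```

Run:
```python
from h import *
go(547.9,-104.8,33);s=ctrl.read_state();print(s["joints"].round(2),s["finger_gap"])
for n in("scene","top"):
    p=cams.snapshot(n);cv2.imwrite(f"pics/{n}5.png",p["pixels"][:,:,::-1])
a=cv2.imread("pics/scene5.png")[120:260,270:400];b=cv2.imread("pics/top5.png")[130:270,260:390]
cv2.imwrite("pics/c5.png",cv2.resize(np.hstack([a,b]),None,fx=3,fy=3,interpolation=2))
```

```text
pos [ 547.1 -103.4  165.8] yaw -80.0 z [-0.  0. -1.] shift cm [ 0.15 -0.06 13.28] F [-0.  -0.   0.5]
[ 0.1   0.33 -0.25 -0.   -0.99  0.07] 0.3561929715546407
```

View pics/c5.png

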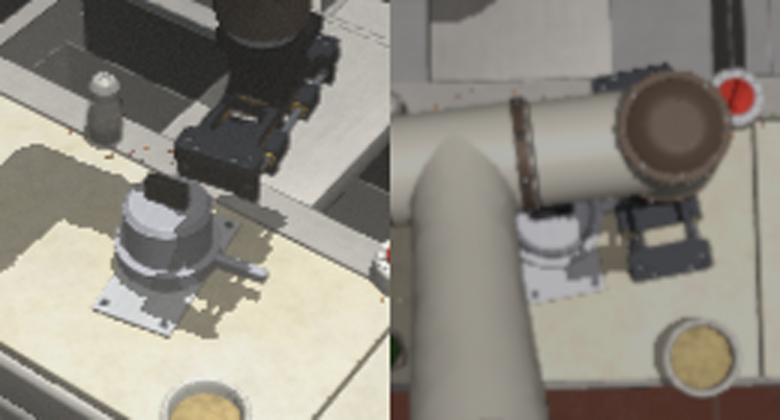

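The cover sits fully down, level, with its lever at scene crop (240,265) square across the foot. The jaws are above the lever. Lowering them to straddle it.

Call:
apply_moves:
  steps: [-0.3,0.1,0,4,0,0,0,-0.3,0,0,4,0,0,0,-0.3,0,0,2.5,0,0,0,-0.3,0,0,1.5,0,0,0,-0.3,0,0,0.7,0,0,0,-0.3,0,0,0.5,0,0,0,-0.3,0,0,0,0,0,0]

```text
clock: 23.1
ee_pos: [547.8, -104.6, 34.5]
orientation: [-2.406, 2.019, -0.001]
force: [0.0, -1.0, -0.7]
finger_gap: 0.352
grip_force: 0.0
```

Call:
apply_moves:
  steps: [-0.3,0,0.8,0,0,0,0,-0.3,-0.12,1.5,0,0,0,9,-0.3,-0.12,1.5,0,0,0,9,-0.3,-0.12,1.5,0,0,0,9,-0.3,-0.12,1.5,0,0,0,9,-0.3,0,0,0,0,0,0]

```text
clock: 23.85
ee_pos: [480.0, -97.7, 34.7]
orientation: [-1.667, 2.662, -0.0]
force: [1.5, -0.3, 0.5]
finger_gap: 0.351
grip_force: 0.0
```

Run:
```python
from h import *
go(531,-9.3,34)
```

```text
pos [480.  -97.7  34.7] yaw -115.9 z [ 0.  0. -1.] shift cm [-10.18  -0.73   0.07] F [ 1.5 -0.3  0.5]
```

Call:
apply_moves:
  steps: [-0.3,-0.4,1.5,0,0,0,9,-0.3,-0.25,1.5,0,0,0,9,-0.3,-0.25,1.5,0,0,0,9,-0.3,-0.25,1.5,0,0,0,9,-0.3,0,0,0,0,0,0]

```text
clock: 24.48
ee_pos: [442.5, -50.9, 34.4]
orientation: [-0.768, 3.046, -0.0]
force: [-0.2, -0.1, 0.3]
finger_gap: 0.354
grip_force: 0.0
```

Run:
```python
from h import *
go(531,-9.3,34)
```

```text
pos [442.5 -50.9  34.4] yaw -151.7 z [ 0.001  0.    -1.   ] shift cm [-9.76 -0.54  0.05] F [-0.2 -0.1  0.3]
```

Call:
apply_moves:
  steps: [-0.3,-0.2,1.6,0,0,0,9,-0.3,-0.2,1.6,0,0,0,9,-0.3,0,0.2,0,0,0,0,-0.3,0,0,0,0,0,0]

```text
clock: 24.98
ee_pos: [433.4, -18.6, 34.1]
orientation: [-0.28, 3.128, 0.0]
force: [0.7, 0.8, 0.9]
finger_gap: 0.348
grip_force: 0.0
```

Run:
```python
from h import *
go(531,-9.3,34)
```

```text
pos [433.4 -18.6  34.1] yaw -169.8 z [ 0.001  0.    -1.   ] shift cm [-9.77 -0.82  0.02] F [0.7 0.8 0.9]
```

Call:
apply_moves:
  steps: [-0.3,0,0.2,0,0,0,0,-0.3,0,0.2,0,0,0,0,-0.3,0,0,0,0,0,0]

```text
clock: 25.35
ee_pos: [431.5, -14.8, 33.9]
orientation: [0.274, -3.128, 0.001]
force: [-0.6, -1.7, 1.0]
finger_gap: 0.352
grip_force: 1.1
```

Call:
apply_moves:
  steps: [-0.3,0,0.2,0,0,0,0,-0.3,0,0.2,0,0,0,0,-0.3,0,0,0,0,0,0]

```text
clock: 25.72
ee_pos: [430.9, -12.4, 33.9]
orientation: [0.274, -3.128, 0.004]
force: [3.7, -14.2, -0.5]
finger_gap: 0.348
grip_force: 7.7
```

14 N of resistance means the cover has reached its stop. I'll back off and lift.

Call:
apply_moves:
  steps: [-0.3,0,0.1,0,0,0,0,-0.3,0,0,0,0,0,0,-0.3,0,-0.7,0,0,0,0,-0.3,0,-0.4,0,0,0,0,-0.3,0,0,0,0,0,0,-0.3,0,0,-3,0,0,0,-0.3,0,0,-5,0,0,0,-0.3,0,0,-5,0,0,0,-0.3,-3,5,-2,0,0,0,-0.3,-3,5,0,0,0,0,-0.3,0,5,0,0,0,0,-0.3,0,5,0,0,0,0]

```text
clock: 27.22
ee_pos: [457.1, 189.2, 184.0]
orientation: [-0.274, 3.129, 0.001]
force: [0.7, -0.3, -0.0]
finger_gap: 0.349
grip_force: 0.0
```

Run:
```python
from h import *
go(531,-9.3,34)
from fit import *
for n in("scene","top"):
    p=cams.snapshot(n);i=np.ascontiguousarray(p["pixels"][:,:,::-1]);cv2.imwrite(f"pics/{n}6.png",i)
    print(n,fit(i,p,COVER,(531,-9.3,-170),6,15,24))
a=cv2.imread("pics/scene6.png")[120:280,200:420];b=cv2.imread("pics/top6.png")[130:290,250:380]
cv2.imwrite("pics/c6.png",cv2.resize(np.hstack([a,b]),None,fx=2.2,fy=2.2,interpolation=2))
```

```text
pos [457.1 189.2 184. ] yaw -170.0 z [ 0.     0.001 -1.   ] shift cm [ -3.82 -20.84  14.99] F [ 0.7 -0.3 -0. ]
scene (array([ 528.3,   -8.7, -172.5]), np.float64(-160.9))
top (array([ 531.7,   -3.8, -173.5]), np.float64(-107.8))
```

View pics/c6.png

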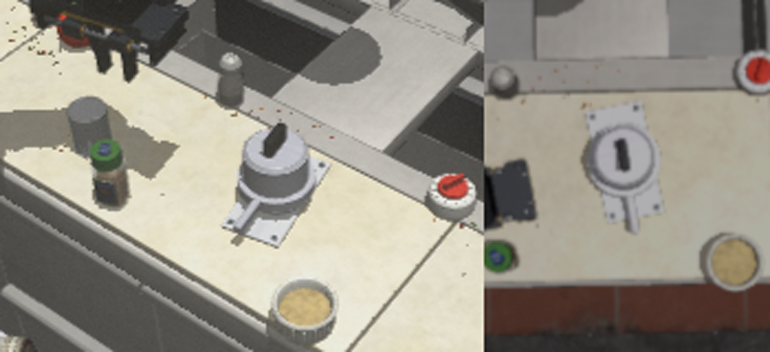

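The lever lies along the foot's long axis (scene crop 245,220; top crop 630,212), the cover is fully down, and the light tin and bystanders are all standing.

```bash
python3 -c "
from bench import ctrl
print(ctrl.close_job())"
```

```text
the job is handed in; nothing more can be done
None
```

The job is handed in at about 27 s: the heavy tin (about 5 N lifted, against 1.3 N for the other) is in the keeper, the cover is twisted shut by its lever to the stop, and the light tin and all four bystanders are still standing.

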